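# Put the carving gravers away by colour and close the tool box

## Robot

A 6-joint arm with a two-finger parallel gripper is mounted at the origin on the work surface. World frame = base frame: x ahead of the robot, y to its left, z up, the work surface at z = 0. Lengths are in m, angles in rad, forces in N, time in s.
With the tool pointing down it reaches from about 0.35 to 0.925 m from the base axis. Payload 6.4 kg.
Tool frame: the origin (TCP) lies on the centre line of the jaws, within the pads' length; the fingertips stand 17 mm ahead of it and the grasp point (between the pads) lies 2 mm behind it; z points along the fingers, y is the line along which they close (so a half turn about z gives the same grasp; the last joint's range is limited). The gripper opens to 85 mm and grips with 20 to 120 N. Pads are 22 mm wide; open, the fingers measure 114 mm over their backs; the gripper's body (76 mm by 85 mm) begins 54 mm behind the grasp point. The pads swing forward as they close: fully open they stand 13 mm farther back than shut.
Start: joints at [1.084, 0.245, 1.558, -0, 1.339, -0.174], TCP at [0.2, 0.618, 0.225] pointing down, gripper open.
Joint ranges: [-3.13, 3.13], [-1.02, 2.26], [0.13, 2.54], [-0.95, 4.09], [0.21, 2.88], [-2.74, 2.74]. Speed limits (rad/s): [2.57, 2.57, 3.14, 3.14, 3.14, 3.14].

## Interface

Orientations are given as a 3x3 rotation matrix whose columns are the frame's x, y, z axes.
In Python, from station import ctrl, claw, solver, eyes gives the robot as it stands. Calls block until the motion is done:
- ctrl.move_pose(position, orientation): joint-space move of the TCP to a pose.
- ctrl.movel(position, v=0.15, frame=None, until_force=None): straight line of the TCP; frame=None keeps the orientation; v is the mean speed in m/s. With until_force (N) it stops when the force on the tool has changed by that much, and returns True; else False.
- ctrl.move_joints(angles): joint-space move.
- claw.move_gripper(opening, effort=None): finger opening in m; effort is the grip in N (None keeps the last); returns when the fingers have stopped.
- ctrl.dwell(seconds).
- solver.ik(position, orientation): joint angles nearest the present ones, or None.
- ctrl.get_state(): the state.
- eyes.read_camera(name): name is "scene" or "side" or "wrist"; returns a dict with "img" (420x560x3 uint8, blue, green, red), "range_z" (420x560 float32, m along the optical axis (not along the pixel's ray), 0 where there is no reading), "fx", "fy", "cx", "cy" (pixels), "position" and "rotation" of the camera in the world. Camera axes: x right, y down, z forward; pixel columns grow to the right and rows downward; lengths in m; the calibration is good to about 2 mm. A picture is of the moment at which its call begins.
A pose or a line that the arm cannot do raises ctrl.Unreachable and nothing moves.
- ctrl.hand_in(): hands the job in; it is judged then, once.
The state is a dict: "time_s": time; "joint_pos": joint angles; "qvel": joint speeds; "tau": joint torques, N m; "tool_pos": TCP position; "orientation": TCP orientation; "wrist_force": force on the tool from outside, world axes, zero at the start; "moment": the same for the moment, N m; "gripper_width": finger opening in m; "grip_force": force on a finger pad.
Only numpy, scipy, OpenCV 4.12 (cv2) and the standard library are available. Lean on these libraries where they do the work, as an engineer would, in place of code of your own. Each camera call takes 0.05 s, during which the arm holds its last target. There are 200 camera calls.

## Task

Put the gravers lying on the carver's bench away in the wooden tool box, by handle colour. First slide the box's cover all the way across, clear of the red compartment, lay every red-handled graver flat in the red compartment, then slide the cover back fully home over them; every blue-handled graver ends lying flat in the blue compartment, which is left open. Do not disturb the inkstone, the water cup or the mallet.

Things in the scene. Friction and masses are not known exactly. Their poses are not given: they have to be found in the camera images.
- case: fixed open wooden tool box, 180 (its x) by 294 mm (its y), origin centre of its underside. Floor 5 mm thick, walls 35 mm high, brass rails on the two x walls up to 44 mm. Two compartments along y, parted by a 6 mm divider 34 mm high: red (painted red on its end and side walls) on +y, blue on -y; each 160 (x) by 136 mm (y) inside, open at the top where the cover is not
- red_bay (a point): centre of the red compartment's floor (top face of the floor), axes as the box
- blue_bay (a point): centre of the blue compartment's floor, axes as the box
- cover (a joint): flat wooden cover, 164 by 142 by 5 mm, sliding along the box's y just above its walls (its top 40.5 mm above the table), over one compartment at a time: 0 = fully over the red one, 0.142 (m) = fully over the blue one, growing towards the box's -y. About 1.5 N of friction; stays where left. 30 mm is free under it above the compartment floor
- cover_grip (a point): middle of the upright grip bar on the cover, 53.5 mm above the table: bar 60 mm along the box's x, 14 mm thick along y, standing 25 mm tall on the cover (its top 65.5 mm above the table); it moves with the cover. Can be pinched across y from above. Axes as the box
- red1: graver with a red square handle and steel blade, 120 mm long, 70 g, may be absent. Origin: centre of the handle's underside. Handle 70 mm along x (-35 to +35), 18 mm wide (y), 18 mm high (z 0 to 18). Blade along +x from 35 to 85 mm, 7 to 12 mm wide, 5 mm thick, at z 6.5 to 11.5 mm. Starts flat on the table, apart from the others; balances near the handle's centre: grip it there, across y
- red2: graver with a red square handle and steel blade, 120 mm long, 70 g, may be absent. Origin: centre of the handle's underside. Handle 70 mm along x (-35 to +35), 18 mm wide (y), 18 mm high (z 0 to 18). Blade along +x from 35 to 85 mm, 7 to 12 mm wide, 5 mm thick, at z 6.5 to 11.5 mm. Starts flat on the table, apart from the others; balances near the handle's centre: grip it there, across y
- red3: graver with a red square handle and steel blade, 120 mm long, 70 g, may be absent. Origin: centre of the handle's underside. Handle 70 mm along x (-35 to +35), 18 mm wide (y), 18 mm high (z 0 to 18). Blade along +x from 35 to 85 mm, 7 to 12 mm wide, 5 mm thick, at z 6.5 to 11.5 mm. Starts flat on the table, apart from the others; balances near the handle's centre: grip it there, across y
- blue1: graver with a blue square handle and steel blade, 120 mm long, 70 g, may be absent. Origin: centre of the handle's underside. Handle 70 mm along x (-35 to +35), 18 mm wide (y), 18 mm high (z 0 to 18). Blade along +x from 35 to 85 mm, 7 to 12 mm wide, 5 mm thick, at z 6.5 to 11.5 mm. Starts flat on the table, apart from the others; balances near the handle's centre: grip it there, across y
- blue2: graver with a blue square handle and steel blade, 120 mm long, 70 g, may be absent. Origin: centre of the handle's underside. Handle 70 mm along x (-35 to +35), 18 mm wide (y), 18 mm high (z 0 to 18). Blade along +x from 35 to 85 mm, 7 to 12 mm wide, 5 mm thick, at z 6.5 to 11.5 mm. Starts flat on the table, apart from the others; balances near the handle's centre: grip it there, across y
- blue3: graver with a blue square handle and steel blade, 120 mm long, 70 g, may be absent. Origin: centre of the handle's underside. Handle 70 mm along x (-35 to +35), 18 mm wide (y), 18 mm high (z 0 to 18). Blade along +x from 35 to 85 mm, 7 to 12 mm wide, 5 mm thick, at z 6.5 to 11.5 mm. Starts flat on the table, apart from the others; balances near the handle's centre: grip it there, across y
- inkstone: round dark inkstone, 110 mm across, 25 mm high, 0.7 kg, origin centre of its underside; leave alone
- waterpot: white ceramic cup, 70 mm across, 60 mm high, origin centre of its underside; leave alone
- mallet: small wooden mallet lying on the bench, handle along x from -30 to 130 mm, head 42 mm thick and 75 mm long across y at x 130 mm, origin under its handle near the free end; leave alone

How it is judged:
By the outcome, as a careful person would: the job done as asked, in the order asked, and still so for the second after the job is handed in, with the robot touching nothing.
Of red1, red2, red3 only 2 to 3 are there at a start; the rules pass over those that are not, and their reading is None.
Of blue1, blue2, blue3 only 2 to 3 are there at a start; the rules pass over those that are not, and their reading is None.
At some moment in a run one of red1, red2, red3, blue1, blue2, blue3 may be knocked a few centimetres aside while the robot is not near it.
Once in a run the grip may slacken for a moment while it holds something.
It also fails if it takes over 210 s, if anything falls off the work surface, if the arm or the gripper's body presses on something with over 40 N, if the wrist force passes 120 N, or if a joint passes its speed limit or range.

## Working session

There is one attempt and no reset: what is moved stays moved. The work goes in short steps, each a Python script; the robot and the scene stay as the last script left them, time stands still between calls to the robot, and variables do not carry over. Pictures are saved under pics/ and viewed, at most 14 in all, crops included, and the job is handed in when it is done.

```bash
ls; mkdir -p pics; python3 - <<'E'
from station import ctrl, claw, solver, eyes
import cv2, numpy as np
for n in ("scene","side","wrist"):
    c=eyes.read_camera(n); cv2.imwrite(f"pics/{n}0.png",c["img"])
    print(n,c["fx"],c["cx"],c["cy"],np.round(c["position"],3),np.round(c["rotation"],3).tolist(), (c["range_z"]>0).mean())
print(ctrl.get_state())
E
```

```text
pics
scene 465.44447204740453 279.11184373661945 216.16737991018985 [1.583 0.072 0.694] [[-0.083, 0.548, -0.833], [0.996, 0.026, -0.083], [-0.024, -0.836, -0.548]] 0.9959778911564626
side 498.1230076904288 279.3026374071061 217.1384178908382 [0.139 0.661 0.977] [[-0.831, -0.412, 0.375], [-0.557, 0.615, -0.558], [-0.001, -0.672, -0.74]] 0.9961989795918368
wrist 373.1003869237909 285.8764915680552 213.79966836415764 [0.138 0.638 0.373] [[0.307, 0.92, 0.245], [0.952, -0.296, -0.08], [-0.001, 0.258, -0.966]] 0.9959396258503401
{'time_s': 0.15, 'joint_pos': array([ 1.08390363e+00,  2.45653711e-01,  1.55876606e+00,  2.15180013e-05,
        1.33870475e+00, -1.74071519e-01]), 'qvel': array([-1.08629841e-03, -1.58978681e-03, -3.49080628e-03,  1.21731562e-03,
        2.84716986e-03, -6.51963342e-06]), 'tau': array([-8.16263509e-04, -4.29990041e+01, -3.26549828e+01, -1.76384056e-04,
        3.54069402e-03,  1.29339338e-05]), 'tool_pos': array([0.19979104, 0.61805972, 0.2238162 ]), 'orientation': array([[-9.51467525e-01,  3.07748288e-01, -7.35238981e-04],
       [ 3.07749034e-01,  9.51466618e-01, -1.34404958e-03],
       [ 2.85926388e-04, -1.50508862e-03, -9.99998826e-01]]), 'wrist_force': array([ 0.09899379, -0.11189632,  0.46096121]), 'moment': array([0.03113911, 0.03406117, 0.019919  ]), 'grip_force': 0.0, 'gripper_width': 0.08533571415782988}
```

View pics/scene0.png

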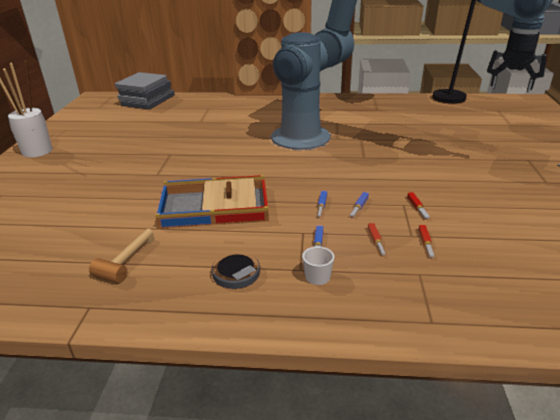

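View pics/side0.png

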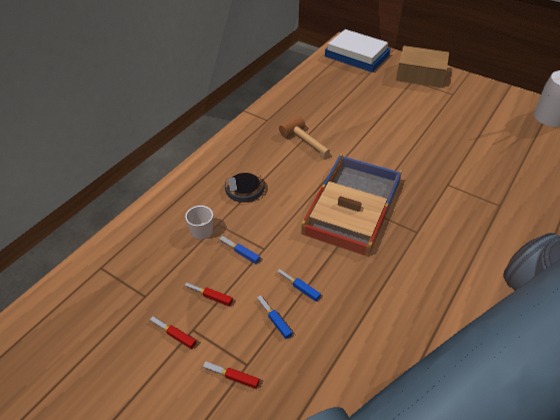

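All six gravers are present: blue at scene px (322,198), (361,202), (319,237), and red at (417,200), (376,235), (426,236). The third blue one is close to the cup (318,265). The box is at (213,200) with its cover over red. Next I'll locate everything from the two fixed views using colour and depth.

```bash
cat > h.py <<'E'
from station import ctrl, claw, solver, eyes
import cv2, numpy as np
def cloud(name):
    c=eyes.read_camera(name); z=c["range_z"]; v,u=np.indices(z.shape)
    P=np.stack([(u-c["cx"])/c["fx"]*z,(v-c["cy"])/c["fy"]*z,z],-1)@np.array(c["rotation"]).T+np.array(c["position"])
    P[z<=0]=np.nan
    return c,P
def masks(img):
    h,s,v=cv2.split(cv2.cvtColor(img,cv2.COLOR_BGR2HSV))
    return {"red":((h<6)|(h>172))&(s>170)&(v>60),"blue":(h>105)&(h<130)&(s>130)&(v>60)}
def gravers(name):
    """handles: colour, top-face centre, yaw (towards the blade), top height, size"""
    c,P=cloud(name); hsv=cv2.cvtColor(c["img"],cv2.COLOR_BGR2HSV); out=[]
    for col,m in masks(c["img"]).items():
        n,L,st,_=cv2.connectedComponentsWithStats(m.astype(np.uint8))
        for i in range(1,n):
            if st[i,4]<40: continue
            q=P[L==i]; q=q[np.isfinite(q[:,2])]
            if len(q)<30: continue
            top=np.percentile(q[:,2],80); t=q[q[:,2]>top-.005]
            if len(t)<15: continue
            (x,y),(a,b),ang=cv2.minAreaRect(t[:,:2].astype(np.float32))
            ang=np.radians(ang)+(np.pi/2 if b>a else 0); a,b=max(a,b),min(a,b)
            ctr=np.array([x,y]); d=np.array([np.cos(ang),np.sin(ang)])
            # blade side: grey points raised above the table
            r=P[...,:2]-ctr; al=r@d; ac=r@[-d[1],d[0]]
            g=(np.abs(ac)<.012)&(np.abs(al)>.04)&(np.abs(al)<.085)&(hsv[...,1]<70)
            s=np.sum(np.sign(al[g]))
            if s<0: d=-d
            out.append((col,ctr,np.arctan2(d[1],d[0]),top,a,b,int(s)))
    return out
def show(G):
    for g in G: print(g[0],np.round(g[1],4),"yaw %.3f top %.4f size %.3f %.3f s %d"%g[2:])
E
python3 - <<'E'
from h import *
for n in("scene","side"):
    print(n); show(gravers(n))
    c,P=cloud(n)
    pts={"scene":{"cup":(318,255),"ink":(236,265)},"side":{"cup":(200,216),"ink":(246,185),"grip":(349,203),"cover":(330,215)}}[n]
    for k,(u,v) in pts.items(): print(k,np.round(P[v,u],3))
    z=P[...,2]
    # box: points 0.03-0.046 high
    R=(P[...,0]>.3)&(P[...,0]<.8)&(P[...,1]<.1)&(P[...,1]>-.45)
    b=R&(z>.03)&(z<.047); q=P[b][:,:2].astype(np.float32)
    m=b.astype(np.uint8); N,L,st,_=cv2.connectedComponentsWithStats(m); i=1+st[1:,4].argmax()
    q=P[L==i]; print("box",cv2.minAreaRect(q[:,:2].astype(np.float32)),len(q))
    g=R&(z>.062)&(z<.07)&(L!=-1)
    N,L2,st,_=cv2.connectedComponentsWithStats(g.astype(np.uint8))
    for i in range(1,N):
        if st[i,4]>15: q=P[L2==i]; print("hi",q.mean(0),cv2.minAreaRect(q[:,:2].astype(np.float32)),len(q))
E
```

```text
scene
red [ 0.4605 -0.0796] yaw 0.172 top 0.0372 size 0.143 0.006 s 54
red [0.4461 0.3378] yaw 0.217 top 0.0201 size 0.066 0.019 s 131
red [ 0.57   -0.1344] yaw -1.414 top 0.0277 size 0.126 0.011 s -6
red [0.6121 0.2136] yaw -2.974 top 0.0203 size 0.064 0.015 s -21
red [0.6128 0.3371] yaw -3.109 top 0.0203 size 0.067 0.016 s -11
blue [ 0.5244 -0.3549] yaw 0.357 top 0.0375 size 0.170 0.028 s 18
blue [0.4551 0.0834] yaw -0.112 top 0.0203 size 0.063 0.016 s -99
blue [0.4527 0.1946] yaw -0.406 top 0.0210 size 0.058 0.015 s -116
blue [ 0.5945 -0.2738] yaw 1.737 top 0.0275 size 0.126 0.009 s 1
blue [0.6292 0.0736] yaw -3.133 top 0.0204 size 0.071 0.015 s -74
cup [0.746 0.075 0.041]
ink [ 0.771 -0.111  0.024]
box ((0.4939551055431366, -0.21811269223690033), (0.190135657787323, 0.2948053479194641), 9.71300220489502) 2679
hi [ 0.48945343 -0.17334778  0.06635183] ((0.4862634539604187, -0.17434923350811005), (0.06309022009372711, 0.013964909128844738), 9.088960647583008) 60
side
red [ 0.566  -0.1344] yaw -1.400 top 0.0441 size 0.125 0.006 s -2
red [ 0.3941 -0.1654] yaw -1.401 top 0.0448 size 0.
[... 279 characters left out ...]
814  -0.8713] yaw -2.497 top 0.0244 size 0.240 0.122 s -21
blue [ 0.4188 -0.3035] yaw 1.736 top 0.0444 size 0.117 0.005 s 0
blue [0.6281 0.0767] yaw -0.045 top 0.0178 size 0.070 0.018 s -70
blue [0.45   0.0848] yaw -0.101 top 0.0178 size 0.068 0.019 s -52
blue [0.4516 0.1945] yaw -0.381 top 0.0181 size 0.071 0.019 s -78
cup [0.792 0.055 0.028]
ink [ 0.765 -0.107  0.023]
grip [ 0.483 -0.171  0.06 ]
cover [ 0.511 -0.125  0.038]
box ((0.49100881814956665, -0.2187662273645401), (0.18211132287979126, 0.3047630786895752), 9.731637001037598) 3411
hi [ 0.48219766 -0.17331783  0.06417014] ((0.48186662793159485, -0.17262041568756104), (0.05638163164258003, 0.016595132648944855), 13.461185455322266) 81
```

Both views agree to about 3 mm, and the handle tops read 18–20 mm. The grip bar sits about 46 mm from the box centre, so the cover may be slightly ajar. I'll look from above the box with the wrist camera.

```bash
cat >> h.py <<'E'
def Rdown(yaw):   # tool y (closing line) at yaw+90deg
    y=np.array([-np.sin(yaw),np.cos(yaw),0]); z=np.array([0,0,-1.]); return np.column_stack([np.cross(y,z),y,z])
def best(p,yaw,turn=None):
    """of the two half turns, the one nearest the present joints (or nearest joint-6 zero)"""
    q0=np.array(ctrl.get_state()["joint_pos"]); c=[]
    for k in (0,np.pi):
        q=solver.ik(p,Rdown(yaw+k))
        if q is not None: c.append((np.abs(np.array(q)-q0).max(),abs(q[5]),k,q))
    c.sort(key=lambda t:t[1]); return Rdown(yaw+c[0][2]),c[0][3]
E
python3 - <<'E'
from h import *
p=[.49,-.21,.25]; R,q=best(p,.17); print(np.round(q,2), np.round(R[:,0],2))
ctrl.move_pose(p,R)
print(ctrl.get_state()["time_s"])
c,P=cloud("wrist"); cv2.imwrite("pics/w1.png",c["img"]); np.save("w1.npy",P)
for n in("scene","side"): print(n);show([g for g in gravers(n) if g[1][1]>0])
E
```

```text
[-0.62 -0.05  1.83 -0.    1.36  0.78] [0.99 0.17 0.  ]
3.425
scene
red [0.449  0.3383] yaw 0.165 top 0.0201 size 0.072 0.018 s 134
red [0.6122 0.2133] yaw -2.973 top 0.0204 size 0.063 0.014 s -29
red [0.6127 0.3371] yaw -3.105 top 0.0204 size 0.066 0.016 s -18
blue [0.4544 0.0838] yaw -0.114 top 0.0206 size 0.063 0.016 s -101
blue [0.6315 0.0737] yaw -3.137 top 0.0206 size 0.069 0.015 s -72
side
red [0.6086 0.215 ] yaw 0.146 top 0.0180 size 0.069 0.020 s 61
red [0.611  0.3384] yaw 0.016 top 0.0180 size 0.070 0.019 s 83
red [0.4461 0.3399] yaw 0.242 top 0.0180 size 0.071 0.020 s 120
blue [0.6284 0.0775] yaw -0.077 top 0.0178 size 0.072 0.019 s -70
blue [0.4502 0.0855] yaw -0.132 top 0.0181 size 0.070 0.019 s -56
blue [0.4525 0.194 ] yaw -0.381 top 0.0179 size 0.071 0.019 s -76
```

View pics/w1.png

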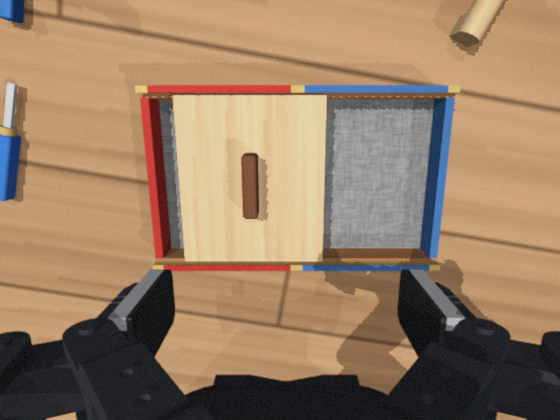

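The wrist view shows the cover ajar, with its left edge at px x≈175 against the red wall at ≈155. The grip bar is at (250,186), the blue bay (385,180) is open, and the rail corners are at (137,89), (458,89), (155,267) and (437,267). I'll fit the box and grip bar from this view.

```bash
python3 - <<'E'
from h import *
P=np.load("w1.npy"); z=P[...,2]
def rect(m,lbl):
    N,L,st,_=cv2.connectedComponentsWithStats(m.astype(np.uint8)); i=1+st[1:,4].argmax()
    q=P[L==i]; print(lbl,np.round(cv2.minAreaRect(q[:,:2].astype(np.float32))[0],4),cv2.minAreaRect(q[:,:2].astype(np.float32))[1:],np.median(q[:,2]),len(q))
sub=np.zeros(z.shape,bool); sub[70:280,120:480]=1
rect(sub&(z>.03)&(z<.05),"box"); rect(sub&(z>.041)&(z<.05),"rail")
rect(sub&(z>.058)&(z<.08),"grip")
rect(sub&(z>.036)&(z<.0422),"cover")
print("floor",np.round(P[180,385],4),"table",np.round(P[40,280],4))
E
```

```text
box [ 0.4925 -0.2197] ((0.1807529330253601, 0.29516345262527466), 9.87777328491211) 0.040772698295298004 33412
rail [ 0.5786 -0.2048] ((0.006112239323556423, 0.2942948341369629), 9.880255699157715) 0.04495343011964548 2502
grip [ 0.4858 -0.1762] ((0.05937851592898369, 0.014143845066428185), 9.870502471923828) 0.06549211974168051 1005
cover [ 0.4926 -0.2198] ((0.16886697709560394, 0.29406845569610596), 9.849677085876465) 0.04077464801401898 22994
floor [ 0.5057 -0.315   0.0039] table [ 0.6235 -0.1808 -0.0007]
```

```bash
cat >> h.py <<'E'
C=np.array([.4925,-.2195]); YB=.1723
def B(x,y,z): # box frame -> world
    c,s=np.cos(YB),np.sin(YB); return np.array([C[0]+c*x-s*y,C[1]+s*x+c*y,z])
def grip_now():
    """box-frame position of the cover grip, from the wrist camera"""
    c,P=cloud("wrist"); d=P[...,:2]-C; x=d@[np.cos(YB),np.sin(YB)]; y=d@[-np.sin(YB),np.cos(YB)]
    m=(P[...,2]>.058)&(P[...,2]<.072)&(abs(x)<.06)&(abs(y)<.12); return np.median(x[m]),np.median(y[m]),m.sum()
def slide(y0,y1):
    R,_=best(B(0,y0,.12),YB); claw.move_gripper(.05,40)
    ctrl.move_pose(B(0,y0,.13),R); print("down hit",ctrl.movel(B(0,y0,.061),.1,until_force=15))
    claw.move_gripper(0.0,50); s=ctrl.get_state(); print("w",s["gripper_width"])
    e=np.sign(y1-y0)
    ctrl.movel(B(0,y1-e*.01,.061),.08)
    print("stop",ctrl.movel(B(0,y1+e*.004,.061),.03,until_force=12),ctrl.get_state()["wrist_force"])
    t=np.array(ctrl.get_state()["tool_pos"]); print("grip y",(t[:2]-C)@[-np.sin(YB),np.cos(YB)])
    claw.move_gripper(.05); t[2]=.14; ctrl.movel(t,.15)
E
python3 - <<'E'
from h import *
slide(.0438,-.071)
R,_=best(B(0,0,.25),YB); ctrl.move_pose(B(0,0,.25),R); print(grip_now(),ctrl.get_state()["time_s"])
E
```

```text
down hit False
w -0.00021069322962602593
stop False [ 0.18027768 -0.3798782   1.05452121]
grip y -0.07509758610581517
(np.float64(0.0018224429121220978), np.float64(0.04322862484362967), np.int64(1013)) 9.8833
```

```bash
python3 - <<'E'
from h import *
R,_=best(B(0,.0438,.13),YB); claw.move_gripper(.06,40)
ctrl.move_pose(B(0,.0438,.13),R)
s=ctrl.get_state(); print(s["tool_pos"],B(0,.0438,.13),s["gripper_width"])
print(ctrl.movel(B(0,.0438,.061),.1,until_force=15)); s=ctrl.get_state(); print(s["tool_pos"],s["gripper_width"],s["wrist_force"])
for n in("wrist","side"):
    c=eyes.read_camera(n); cv2.imwrite(f"pics/{n}2.png",c["img"] if n=="wrist" else cv2.resize(c["img"][120:300,240:480],None,fx=3,fy=3))
E
```

```text
[ 0.48575526 -0.17705546  0.13096922] [ 0.48499054 -0.17634854  0.13      ] 0.06002302814838969
False
[ 0.48563531 -0.17679941  0.06177472] 0.06025647183144705 [0.03490512 0.8603746  0.2622654 ]
```

View pics/side2.png

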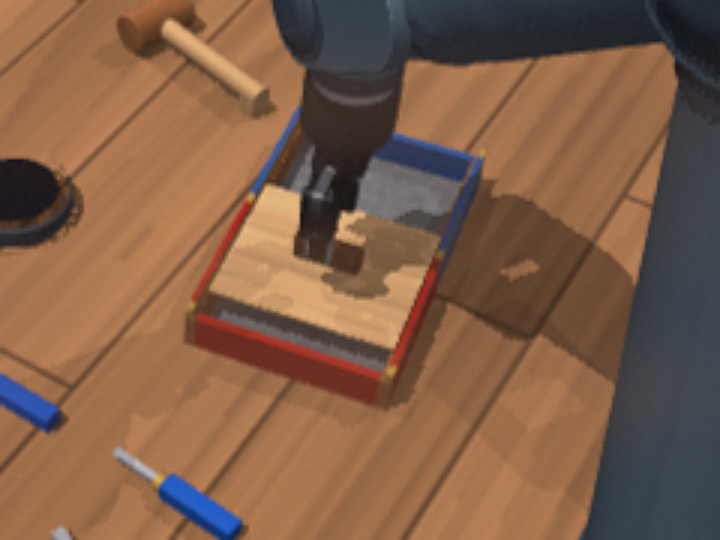

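View pics/wrist2.png

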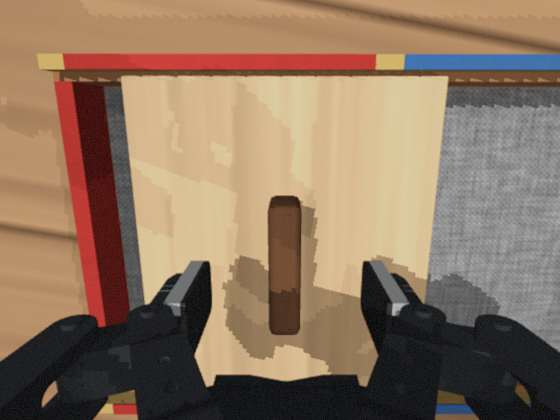

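The fingers straddle the bar, which is at px (285,265) in the wrist view. I'll close and watch the readings.

```bash
python3 - <<'E'
from h import *
for w in (.03,.012,0.0):
    r=claw.move_gripper(w,50); s=ctrl.get_state(); print(w,r,s["gripper_width"],s["grip_force"],s["tool_pos"],s["wrist_force"])
c=eyes.read_camera("wrist"); cv2.imwrite("pics/wrist3.png",c["img"])
E
```

```text
0.03 False 0.02976811229473042 0.0 [ 0.48503957 -0.17635447  0.06108738] [-1.19080183  0.00212388  0.11024617]
0.012 False 0.01189830095232007 0.0 [ 0.48498044 -0.17632965  0.06098157] [-0.23678993 -0.24972728  0.89688649]
0.0 False -4.008700864758307e-05 0.0 [ 0.4850035  -0.17635433  0.06101028] [ 0.53509696 -1.26191566 -0.02124452]
```

View pics/wrist3.png

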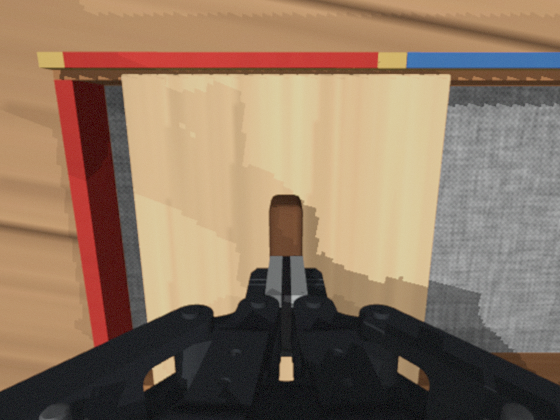

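The jaws shut above the bar: the tips at px (287,280) cover it without touching. The fingertips must stand higher than the text says, so I'll measure their height by depth.

```bash
python3 - <<'E'
from h import *
c,P=cloud("wrist")
for v in range(230,375,8): print(v,np.round(P[v,275],4),np.round(P[v,297],4))
print(np.round(c["position"],4),ctrl.get_state()["tool_pos"])
E
```

```text
230 [ 0.5037 -0.1692  0.0658] [ 0.5053 -0.178   0.0658]
238 [ 0.5003 -0.1697  0.0657] [ 0.5017 -0.1786  0.0653]
246 [ 0.4967 -0.1703  0.0651] [ 0.4984 -0.1792  0.0654]
254 [ 0.4938 -0.1708  0.0666] [ 0.495  -0.1798  0.0657]
262 [ 0.4954 -0.1709  0.0791] [ 0.4971 -0.1791  0.0798]
270 [ 0.4955 -0.1711  0.0866] [ 0.4972 -0.1788  0.0874]
278 [ 0.4956 -0.1713  0.0935] [nan nan nan]
286 [ 0.4953 -0.1715  0.0989] [ 0.4966 -0.1786  0.099 ]
294 [ 0.4949 -0.1717  0.1038] [ 0.4966 -0.1784  0.1048]
302 [ 0.4966 -0.1717  0.1121] [ 0.4976 -0.178   0.1119]
310 [ 0.4967 -0.1718  0.1169] [ 0.4976 -0.1779  0.1165]
318 [ 0.4964 -0.172   0.1206] [ 0.4977 -0.1778  0.1211]
326 [ 0.4946 -0.1723  0.1215] [ 0.4972 -0.1778  0.1242]
334 [ 0.4924 -0.1727  0.1218] [ 0.4955 -0.1781  0.125 ]
342 [ 0.4864 -0.1735  0.1165] [ 0.4878 -0.1797  0.1169]
350 [ 0.4837 -0.174   0.1162] [ 0.4849 -0.1802  0.1164]
358 [ 0.4809 -0.1745  0.116 ] [ 0.4826 -0.1807  0.1169]
366 [ 0.4785 -0.1749  0.1164] [ 0.4799 -0.1811  0.1168]
374 [ 0.4769 -0.1752  0.1178] [ 0.4788 -0.1813  0.119 ]
[ 0.5492 -0.1658  0.2106] [ 0.48497868 -0.17633331  0.0609705 ]
```

By depth the shut tips stand at z≈0.071, about 10 mm above the reported TCP rather than 17 mm below it. I'll confirm with a gentle touch on the bar top (65.5 mm).

```bash
python3 - <<'E'
from h import *
p=B(0,.0438,.061)
for z in (.057,.053,.049,.045,.041):
    h=ctrl.movel([p[0],p[1],z],.02,until_force=5); s=ctrl.get_state(); print(z,h,s["tool_pos"][2],s["wrist_force"][2])
    if h: break
ctrl.movel([p[0],p[1],.08],.1)
E
```

```text
0.057 True 0.05892760916448806 4.416968258681523
```

The touch confirms it: the shut tips are about 6.6 mm above the reported TCP. I'll correct for that from here on.

```bash
sed -i 's/,\.061)/,ZG)/g; s/^def slide/TIP=.0066; ZG=.045-TIP\ndef slide/' h.py; python3 - <<'E'
from h import *
slide(.0438,-.071)
R,_=best(B(0,0,.25),YB); ctrl.move_pose(B(0,0,.25),R); print(grip_now(),ctrl.get_state()["time_s"])
E
```

```text
down hit False
w 0.012792069155121983
stop True [-1.5638458   1.55608089  4.2046448 ]
grip y -0.07103345202557805
(np.float64(0.0021468827398473393), np.float64(-0.07019199039463052), np.int64(1039)) 19.45
```

The cover is fully across, with the grip at −0.071 in the box frame. Next I'll pick the reds, measuring each one again from the wrist camera at hover.

```bash
cat >> h.py <<'E'
def onbench(G,col): return [g for g in G if g[0]==col and g[1][1]>.02 and abs(g[4]-.07)<.012 and g[1][0]<.9]
def pick(col,near=None):
    """find a graver of the colour (fixed camera), measure it from the wrist, grasp and lift"""
    G=onbench(gravers("side"),col)
    g=min(G,key=lambda g:np.linalg.norm(g[1]-near)) if near is not None else G[0]
    yaw=g[2]; claw.move_gripper(.06,100)
    R,_=best([*g[1],.15],yaw); ctrl.move_pose([*g[1],.15],R)
    W=[w for w in gravers("wrist") if w[0]==col and np.linalg.norm(w[1]-g[1])<.03]; show([g]+W)
    if W: w=W[0]; g=(col,w[1],w[2],w[3]); yaw=w[2] if np.cos(w[2]-yaw)>0 else w[2]+np.pi
    k=0 if R[0,0]*np.cos(g[2])+R[1,0]*np.sin(g[2])<0 else np.pi
    R,_=best([*g[1],.1],yaw); flip=0 if np.allclose(R,Rdown(yaw)) else np.pi
    ctrl.movel([*g[1],.08],.2,frame=R); hit=ctrl.movel([*g[1],-.003],.08,until_force=12)
    claw.move_gripper(0.,100); s=ctrl.get_state(); z=s["tool_pos"][2]
    print("hit",hit,"w",s["gripper_width"],"z",z,"fz",s["wrist_force"][2])
    ctrl.movel([*g[1],.11],.15); print("lifted w",ctrl.get_state()["gripper_width"])
    return flip,z
def place(x,y,flip,z):
    R=Rdown(YB+flip); ctrl.move_pose(B(x,y,.12),R); s=ctrl.get_state(); print("above w",s["gripper_width"])
    if s["gripper_width"]<.013: print("DROPPED"); return False
    hit=ctrl.movel(B(x,y,z+.0065),.1,until_force=10); print("place hit",hit,ctrl.get_state()["tool_pos"][2])
    claw.move_gripper(.027); ctrl.movel(B(x,y,.12),.15); print("t",ctrl.get_state()["time_s"]); return True
E
sed -i '/    k=0 if R\[0,0\]/d' h.py
python3 - <<'E'
from h import *
f=pick("red",np.array([.61,.214]))
if ctrl.get_state()["gripper_width"]>.013: place(-.025,.109,*f)
c=eyes.read_camera("wrist"); cv2.imwrite("pics/w4.png",c["img"])
E
```

```text
red [0.6091 0.2147] yaw 0.165 top 0.0176 size 0.067 0.020 s 64
red [0.6116 0.2131] yaw 0.175 top 0.0188 size 0.069 0.017 s 668
hit False w 0.015455262349102852 z -0.0022561160964340334 fz 3.279355942682589
lifted w 0.0152639474877297
above w 0.01542393750192299
place hit False 0.004863586112160933
t 28.4417
```

View pics/w4.png

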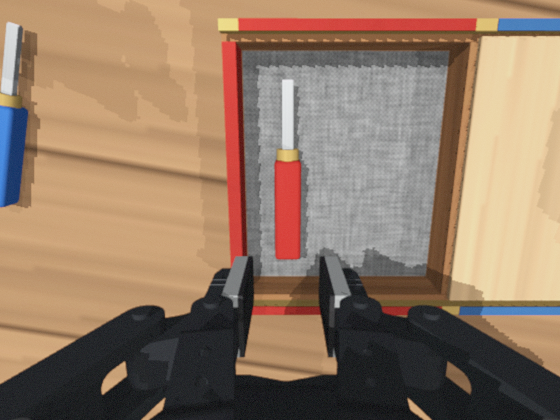

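The first red lies flat at px (288,170), parallel to the red end wall. I'll place the other two the same way.

```bash
python3 - <<'E'
from h import *
for near,y in (((.611,.338),.071),((.446,.34),.033)):
    f=pick("red",np.array(near))
    if ctrl.get_state()["gripper_width"]<.013 or not place(-.025,y,*f): print("FAIL"); break
R,_=best(B(0,.05,.22),YB); ctrl.move_pose(B(0,.05,.22),R)
show(gravers("wrist")); c=eyes.read_camera("wrist"); cv2.imwrite("pics/w5.png",c["img"])
print("side");show(gravers("side"))
E
```

```text
red [0.6108 0.3383] yaw 0.027 top 0.0178 size 0.071 0.019 s 83
red [0.6121 0.3367] yaw 0.034 top 0.0188 size 0.070 0.017 s 614
hit False w 0.01527215360647238 z -0.002193901393530786 fz 4.508890622465113
lifted w 0.015258491086829218
above w 0.015140443785248515
place hit False 0.0049451455062691115
t 38.3083
red [0.4466 0.3399] yaw 0.235 top 0.0181 size 0.070 0.018 s 127
red [0.4472 0.338 ] yaw 0.243 top 0.0188 size 0.069 0.017 s 706
hit False w 0.015688458307759008 z -0.002280961527916625 fz 6.083788525328494
lifted w 0.015162491986803502
above w 0.015347431217985402
place hit False 0.004895506686847802
t 48.1083
red [ 0.5659 -0.1351] yaw -1.398 top 0.0457 size 0.128 0.005 s -21
red [ 0.4679 -0.0794] yaw 0.173 top 0.0356 size 0.159 0.008 s 84
red [ 0.4499 -0.1177] yaw 0.177 top 0.0238 size 0.068 0.017 s 888
red [ 0.4573 -0.1545] yaw 0.165 top 0.0238 size 0.068 0.016 s 6050
red [ 0.4643 -0.1923] yaw 0.180 top 0.0238 size 0.068 0.017 s 4903
red [ 0.4323 -0.1274] yaw -0.391 top 0.0458 size 0.112 0.013 s -12578
red [ 0.4385 -0.1783] yaw 0.171 top 0.0456 size 0.087 0.062 s 6876
blue [0.
[... 157 characters left out ...]
p 0.0188 size 0.069 0.017 s -558
blue [ 0.4203 -0.3116] yaw -1.397 top 0.0456 size 0.114 0.006 s -34
side
red [ 0.5656 -0.136 ] yaw -1.409 top 0.0447 size 0.126 0.006 s -12
red [ 0.4619 -0.1894] yaw 0.186 top 0.0222 size 0.067 0.023 s 106
red [ 0.3939 -0.1646] yaw -1.391 top 0.0448 size 0.123 0.006 s -1
red [ 0.4548 -0.1521] yaw 0.159 top 0.0227 size 0.069 0.021 s 229
red [ 0.4703 -0.0887] yaw -2.938 top 0.0315 size 0.158 0.039 s -54
blue [ 0.9278 -0.8492] yaw 2.987 top 0.0227 size 0.043 0.012 s 0
blue [0.6289 0.0766] yaw -0.060 top 0.0177 size 0.070 0.020 s -72
blue [0.4853 0.0489] yaw -0.311 top 0.0177 size 0.071 0.020 s -50
blue [0.4519 0.1936] yaw -0.387 top 0.0181 size 0.072 0.019 s -78
```

View pics/w5.png

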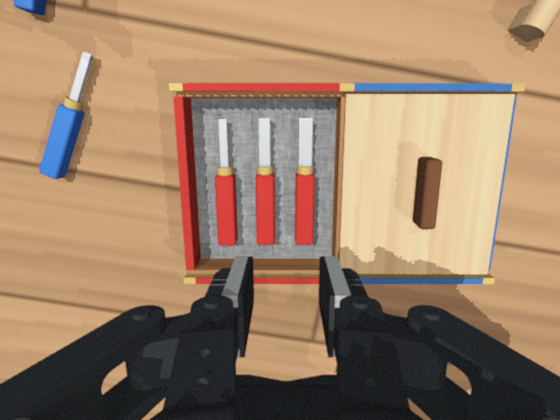

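All three reds lie flat (tops 23.8 mm) at px x≈226, 265 and 304. One blue has been knocked to (0.486, 0.047). Next I'll close the cover, check it, and do the blues.

```bash
python3 - <<'E'
from h import *
slide(-.0708,.071)
R,_=best(B(0,0,.25),YB); ctrl.move_pose(B(0,0,.25),R); g=grip_now(); print(g)
if g[1]>.069:
  for near,y in (((.486,.047),-.109),((.452,.194),-.071),((.629,.075),-.033)):
    f=pick("blue",np.array(near))
    if ctrl.get_state()["gripper_width"]<.013 or not place(-.025,y,*f): print("FAIL"); break
  ctrl.move_pose(B(0,0,.25),R); print(grip_now())
show(gravers("wrist")); c=eyes.read_camera("wrist"); cv2.imwrite("pics/w6.png",c["img"]); cv2.imwrite("pics/s6.png",eyes.read_camera("scene")["img"])
E
```

```text
down hit False
w 0.013115801878956836
stop True [ 1.10152676 -3.10739296  1.81562741]
grip y 0.07089903025069211
(np.float64(0.0019176537017969683), np.float64(0.06972874083033895), np.int64(1038))
blue [0.4855 0.0486] yaw -0.239 top 0.0176 size 0.069 0.019 s -45
blue [0.486  0.0466] yaw -0.250 top 0.0188 size 0.069 0.017 s -438
hit False w 0.015755209037665814 z -0.002293457637358793 fz 5.2273634917647085
lifted w 0.015141846749699915
above w 0.01499248221288987
place hit False 0.005021552116813453
t 66.8333
blue [0.4517 0.194 ] yaw -0.386 top 0.0176 size 0.071 0.018 s -77
blue [0.4523 0.1926] yaw -0.379 top 0.0188 size 0.069 0.017 s -590
hit False w 0.0153066481141646 z -0.0023056771409317375 fz 6.042074532642954
lifted w 0.01547175795278814
above w 0.01574483807452021
place hit False 0.004984196277502743
t 76.6
blue [0.6273 0.0771] yaw -0.019 top 0.0176 size 0.071 0.020 s -69
blue [0.6305 0.0742] yaw -0.050 top 0.0188 size 0.069 0.017 s -1043
hit False w 0.014961121820946421 z -0.0022504204908539785 fz 4.542992752080544
lifted w 0.01517889629599414
above w 0.015328215875181047
pla
[... 167 characters left out ...]
.0457 size 0.128 0.006 s -175
red [ 0.468  -0.0762] yaw 0.171 top 0.0360 size 0.158 0.003 s 14
red [ 0.4234 -0.1659] yaw -0.701 top 0.0457 size 0.144 0.050 s -803
red [ 0.4039 -0.2143] yaw -1.376 top 0.0458 size 0.028 0.007 s -200
blue [ 0.5907 -0.275 ] yaw 1.744 top 0.0457 size 0.128 0.005 s 48
blue [ 0.5167 -0.3602] yaw 0.176 top 0.0353 size 0.158 0.009 s 92
blue [ 0.4812 -0.294 ] yaw 0.171 top 0.0238 size 0.069 0.018 s 740
blue [ 0.4878 -0.3316] yaw 0.172 top 0.0237 size 0.069 0.019 s 722
blue [ 0.4742 -0.2571] yaw 0.188 top 0.0238 size 0.068 0.018 s 1243
blue [ 0.4547 -0.2462] yaw 0.175 top 0.0458 size 0.094 0.025 s 10530
blue [ 0.4452 -0.2928] yaw 1.043 top 0.0457 size 0.148 0.052 s 886
```

View pics/w6.png

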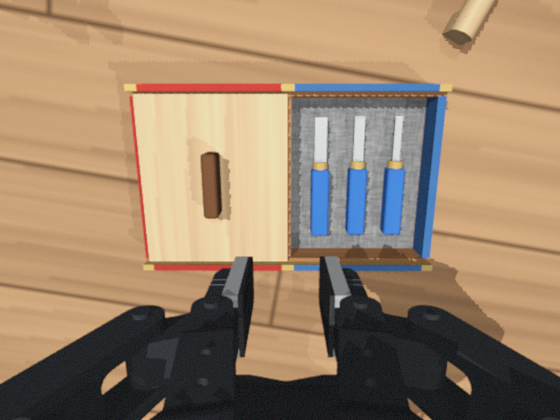

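View pics/s6.png

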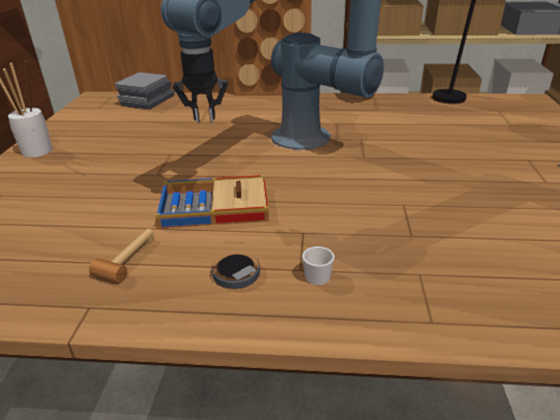

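The cover is home: it sits flush with the red wall at px x≈135–148, and both end stops were felt at ±0.071. The blues lie flat at px x≈320, 357 and 394, the bench is clear, and the cup, inkstone and mallet sit where they were.

```bash
python3 -c "
from station import ctrl
print(ctrl.hand_in())"
```

```text
the job is handed in; nothing more can be done
None
```

I handed the job in at about 88 s of robot time: the three red gravers lie flat under the fully closed cover, the three blue ones lie flat in the open blue compartment, and the inkstone, cup and mallet look undisturbed.

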